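# Find the coin tin by heft and hold it up

### The arm

A 6-joint arm with a two-finger parallel gripper is mounted at the origin on the work surface. World frame = base frame: x ahead of the robot, y to its left, z up, the work surface at z = 0. Lengths are in m, angles in degrees, forces in N, time in s.
With the tool pointing down it reaches from about 0.35 to 0.875 m from the base axis. Payload 4.2 kg.
Tool frame: the origin (TCP) lies on the centre line of the jaws, within the pads' length; the fingertips stand 25 mm ahead of it and the grasp point (between the pads) lies 6 mm ahead of it; z points along the fingers, y is the line along which they close (so a half turn about z gives the same grasp; the last joint's range is limited). The gripper opens to 87 mm and grips with 3 to 60 N. Pads are 19 mm wide; open, the fingers measure 117 mm over their backs; the gripper's body (75 mm by 190 mm) begins 51 mm behind the grasp point.
Start: joints at [-55.428, 22.042, 0.453, 0, -68.411, -14.817], TCP at [0.211, -0.588, 0.225] pointing down, gripper open.
Joint ranges: [-179.83, 179.83], [-69.29, 118.12], [-61.27, 80.66], [-181.25, 117.63], [-171.15, -9.14], [-177.46, 177.46]. Speed limits (degrees/s): [159.86, 159.86, 180, 180, 180, 180].

### API

Orientations are given as [roll, pitch, yaw] about the fixed x, y, z axes, in that order (R = Rz(yaw) Ry(pitch) Rx(roll)).
In Python, from station import * gives the robot as it stands.
- The arm moves only by the shell command python3 -m crank 'ROWS'. ROWS is JSON, a list of rows, each a list of 5 numbers: the shift along the tool's x, y, z in cm, then the turn about the tool's z in rad, then the finger opening in cm, from 0 to 8.7. In form: [[x, y, z, spin, fingers], ...]. A call has exactly 10 rows; each row is the pose to reach, as a shift and turn from the pose commanded when the call began, along the tool's axes at that moment; what a row does not reach only later rows make up. A row lasts 1/10 s, in which the tool goes at most 50 mm and 8.59 degrees, less where a joint would pass 70% of its speed; a pose out of reach is approached as far as the arm can. A call with a gripper value outside its range is refused whole. The fingers move at their own pace and stop on an object; the grip force is fixed at half the most. Time passes only in rows, so rows that repeat a pose let the fingers close, or fill a call up. It gives the time, the measured TCP pose, the force, the opening and the grip force at its end, in the units of the state.
- state(): the state, without advancing time (a new reading comes with each control period).
- capture(name): name is "side" or "top"; returns a dict with "img" (480x640x3 uint8, red, green, blue), "depth" (480x640 float32, m along the optical axis (not along the pixel's ray), 0 where there is no reading), "vfov" (degrees; the focal length in pixels is half the picture's height over the tangent of half this angle, whatever the lens; pixels are square), "cx", "cy" (the principal point, pixels), "extrinsics" (4x4, takes a point from world to camera coordinates). Camera axes: x right, y up, looking along -z (the intrinsics and any distortion apply to the point x, -y, -z); pixel columns grow to the right and rows downward; lengths in m; the calibration is good to about 2 mm. A picture is of the moment at which its call begins.
- job_done(): hands the job in; it is judged then, once.
The state is a dict: "time": time; "q": joint angles; "joint_vel": joint speeds; "effort": joint torques, N m; "position": TCP position; "orientation": TCP orientation; "wrist_force": force on the tool from outside, world axes, zero at the start; "wrist_torque": the same for the moment, N m; "width": finger opening in m; "grip_force": force on a finger pad.
Only numpy, scipy, OpenCV 4.12 (cv2) and the standard library are available. Lean on these libraries where they do the work, as an engineer would, in place of code of your own. Each camera call takes 0.05 s, during which the arm holds its last target. There are 200 camera calls.

### The job

One of the three identical closed tins on the cream tray is packed with coins and is clearly the heaviest: find it by feel. Starting with the tin nearest the crystal obelisk and going along the row, lift each tin clear of the tray by some 5 cm or more, one at a time, keeping the tins upright and setting each one gently back on the tray before you lift another; leave the obelisk, sanitizer, pen and glasses case undisturbed. Finish holding the heaviest tin up in the gripper, still and upright, its underside at least 15 cm above the console, with the two lighter tins standing on the tray.

Things in the scene. Friction and masses are not known exactly. Their poses are not given: they have to be found in the camera images.
- tin_1: closed square tin, teal sides and brass lid, 50 x 50 mm and 66 mm tall, looking exactly like the other two; origin at the centre of its underside, z up, x and y square to its sides. Loose, standing on the tray. Its hidden contents are packed snugly. First in the row, nearest the obelisk. Each tin weighs between 0.1 and 0.65 kg; the heaviest is at least 0.2 kg heavier than either other. Any of the three may be it.
- tin_2: closed square tin, teal sides and brass lid, 50 x 50 mm and 66 mm tall, looking exactly like the other two; origin at the centre of its underside, z up, x and y square to its sides. Loose, standing on the tray. Its hidden contents are packed snugly. Middle of the row, about 125 mm from either neighbour. Which of the tins is heaviest changes from start to start.
- tin_3: closed square tin, teal sides and brass lid, 50 x 50 mm and 66 mm tall, looking exactly like the other two; origin at the centre of its underside, z up, x and y square to its sides. Loose, standing on the tray. Its hidden contents are packed snugly. Last in the row, farthest from the obelisk. Which of the tins is heaviest changes from start to start.
- tray: cream ceramic tray, fixed to the console, 150 (x) x 400 (y) mm; origin at the centre of its underside, its floor 6 mm above that, its rim 7 mm wide and 14 mm high. The row of tins runs along its y axis: tin_1 at the +y end, tin_3 at the -y end. The console surface is at z = 0.
- obelisk: loose crystal obelisk, 44 mm square foot, 128 mm tall, off the +y end of the tray; origin under its centre. Leave alone.
- sanitizer: loose small plastic bottle of hand sanitizer, 42 mm across, 90 mm tall, off the -y end of the tray; origin under its centre. Leave alone.
- pen: loose aluminium pen, about 145 mm long along its y, 9 mm thick, beyond the far side (+x) of the tray; origin under its centre. Leave alone.
- case: loose open steel sunglasses case, base 66 (x) x 160 (y) x 28 mm, lid standing open on the +x side to about 95 mm high, beyond the far side (+x) of the tray; origin under the centre of its base. Leave alone.

How it is judged (in metres and radians):
On the way, in this order (a step that is already met when the one before it is completed fails the run):
1. the obelisk-end tin lifted clear of the tray in the gripper, the other two standing on the tray (height (world z) of tin_1 above 0.03 m and contact force between tin_1 and the fingers above 0.5 N and contact force between tin_1 and tray below 0.05 N and height (world z) of each of tin_2, tin_3 below 0.012 m and angle between each of tin_2, tin_3's own z axis and vertical below 0.12 rad and contact force between each of tin_2, tin_3 and tray above 0.3 N), for 0.2 s.
2. the middle tin lifted clear of the tray in the gripper, the other two standing on the tray (height (world z) of tin_2 above 0.03 m and contact force between tin_2 and the fingers above 0.5 N and contact force between tin_2 and tray below 0.05 N and height (world z) of each of tin_1, tin_3 below 0.012 m and angle between each of tin_1, tin_3's own z axis and vertical below 0.12 rad and contact force between each of tin_1, tin_3 and tray above 0.3 N), for 0.2 s.
3. the far-end tin lifted clear of the tray in the gripper, the other two standing on the tray (height (world z) of tin_3 above 0.03 m and contact force between tin_3 and the fingers above 0.5 N and contact force between tin_3 and tray below 0.05 N and height (world z) of each of tin_1, tin_2 below 0.012 m and angle between each of tin_1, tin_2's own z axis and vertical below 0.12 rad and contact force between each of tin_1, tin_2 and tray above 0.3 N), for 0.2 s.
At the end, for the whole second after the job is handed in: The heaviest tin is held by the fingers, still, within 20 degrees of upright, its underside more than 145 mm above the console; the two lighter tins (each pressing on the tray with less than 3.4 N) stand upright and at rest on the tray, untouched by the robot (((height (world z) of tin_1 above 0.145 m and angle between tin_1's own z axis and vertical below 0.35 rad and contact force between tin_1 and the fingers above 0.5 N and linear speed of tin_1 below 0.05 m/s and height (world z) of each of tin_2, tin_3 below 0.012 m and angle between each of tin_2, tin_3's own z axis and vertical below 0.12 rad and contact force between tin_2 and tray between 0.3 and 3.4 N and contact force between each of tin_2, tin_3 and the arm below 0.1 N and contact force between each of tin_2, tin_3 and the fingers below 0.1 N and linear speed of each of tin_2, tin_3 below 0.03 m/s and contact force between tin_3 and tray between 0.3 and 3.4 N) or (height (world z) of tin_2 above 0.145 m and angle between tin_2's own z axis and vertical below 0.35 rad and contact force between tin_2 and the fingers above 0.5 N and linear speed of tin_2 below 0.05 m/s and height (world z) of each of tin_1, tin_3 below 0.012 m and angle between each of tin_1, tin_3's own z axis and vertical below 0.12 rad and contact force between tin_1 and tray between 0.3 and 3.4 N and contact force between each of tin_1, tin_3 and the arm below 0.1 N and contact force between each of tin_1, tin_3 and the fingers below 0.1 N and linear speed of each of tin_1, tin_3 below 0.03 m/s and contact force between tin_3 and tray between 0.3 and 3.4 N) or (height (world z) of tin_3 above 0.145 m and angle between tin_3's own z axis and vertical below 0.35 rad and contact force between tin_3 and the fingers above 0.5 N and linear speed of tin_3 below 0.05 m/s and height (world z) of each of tin_1, tin_2 below 0.012 m and angle between each of tin_1, tin_2's own z axis and vertical below 0.12 rad and contact force between tin_1 and tray between 0.3 and 3.4 N and contact force between each of tin_1, tin_2 and the arm below 0.1 N and contact force between each of tin_1, tin_2 and the fingers below 0.1 N and linear speed of each of tin_1, tin_2 below 0.03 m/s and contact force between tin_2 and tray between 0.3 and 3.4 N))); the arm keeps its last pose, push and grip.
It fails at once if the obelisk, sanitizer, pen or case is disturbed (moved more than 20 mm or tipped) (distance of any of obelisk, sanitizer, pen, case from where it was at the start of the episode above 0.02 m or angle between any of obelisk, sanitizer, pen, case's own z axis and vertical above 0.3 rad).
It fails at once if a tin is tipped more than 40 degrees (angle between any of tin_1, tin_2, tin_3's own z axis and vertical above 0.7 rad).
It fails at once if a tin is dropped or slammed onto the tray (over 60 N) (contact force between any of tin_1, tin_2, tin_3 and tray above 60 N).
It also fails if it takes over 72 s, if anything falls off the work surface, if the arm or the gripper's body presses on something with over 40 N, if the wrist force passes 120 N, or if a joint passes its speed limit or range.

## Working session

There is one attempt and no reset: what is moved stays moved. The work goes in short steps, Python scripts to look and compute and a shell command to move; the robot and the scene stay as the last step left them, time stands still between calls to the robot, and variables do not carry over. Pictures are saved under pics/ and viewed, at most 10 in all, crops included, and the job is handed in when it is done.

```bash
mkdir -p pics; python3 - <<'E'
from station import *
import cv2,numpy as np
s=state();print({k:np.round(v,3).tolist() for k,v in s.items()})
ims=[]
for n in("top","side"):
    c=capture(n);cv2.imwrite(f"pics/{n}0.png",c["img"][:,:,::-1]);np.savez(f"{n}0.npz",**c)
    print(n,c["vfov"],c["cx"],c["cy"],np.round(c["extrinsics"],3).tolist(),[k for k in c])
E
```

```text
{'time': 0.0, 'q': [-55.427, 22.09, 0.38, -0.029, -68.413, -14.817], 'joint_vel': [-0.007, -0.012, -0.013, 0.128, -0.076, 0.039], 'effort': [0.001, -39.066, 18.741, 4.22, 0.011, -0.0], 'position': [0.211, -0.588, 0.224], 'orientation': [179.874, -0.005, -160.255], 'wrist_force': [-0.053, -0.119, -0.116], 'wrist_torque': [-0.015, -0.026, 0.009], 'grip_force': 0.0, 'width': 0.087}
top 43.792526821664524 316.19283084774355 240.6538255236723 [[0.014, -1.0, 0.006, 0.009], [0.987, 0.015, 0.157, -0.63], [-0.157, 0.004, 0.988, -1.087], [0.0, 0.0, 0.0, 1.0]] ['img', 'depth', 'vfov', 'cx', 'cy', 'extrinsics']
side 50.539665667879916 320.5857738891638 238.71228957180838 [[0.984, -0.177, -0.013, -0.594], [0.117, 0.589, 0.799, -0.123], [-0.134, -0.788, 0.601, -0.978], [0.0, 0.0, 0.0, 1.0]] ['img', 'depth', 'vfov', 'cx', 'cy', 'extrinsics']
```

View pics/top0.png

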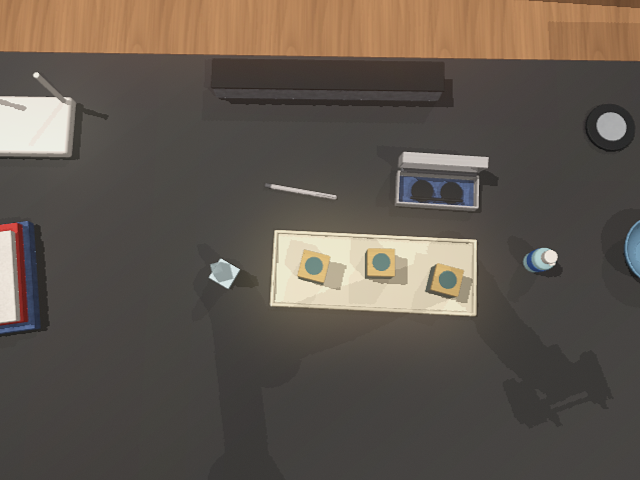

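View pics/side0.png

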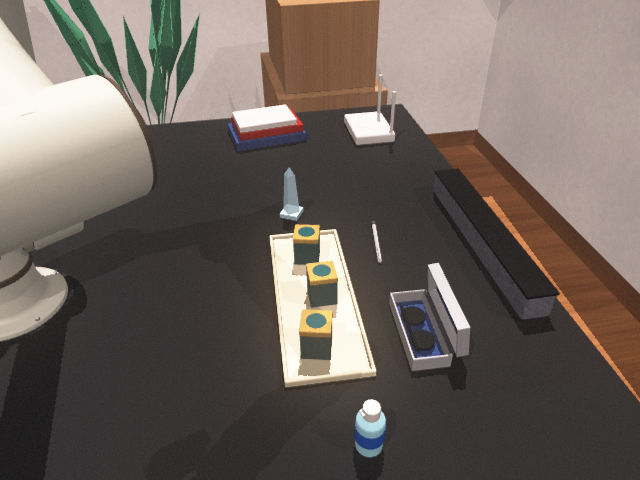

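The top view shows three brass-lidded tins at about (314,266), (380,263) and (446,281). The obelisk is at (224,273), the sanitizer at (541,260), the pen at (302,191) and the case at (440,185). The side view shows the same row, with the case lid standing open on +x.

```bash
cat > h.py <<'E'
import cv2,numpy as np
def ray(c,uv,z):
    f=240/np.tan(np.radians(float(c["vfov"]))/2);uv=np.atleast_2d(uv).astype(float)
    d=np.c_[(uv[:,0]-c["cx"])/f,-(uv[:,1]-c["cy"])/f,-np.ones(len(uv))]
    E=c["extrinsics"];R=E[:3,:3];o=-R.T@E[:3,3];w=d@R
    return o+w*((z-o[2])/w[:,2])[:,None]
def tins(c,z=0.072):
    hsv=cv2.cvtColor(c["img"],cv2.COLOR_RGB2HSV)
    m=cv2.inRange(hsv,(12,120,90),(26,255,255))
    if "box" in c: m=m
    out=[]
    for k in cv2.findContours(m,cv2.RETR_EXTERNAL,cv2.CHAIN_APPROX_NONE)[0]:
        if not 250<cv2.contourArea(k)<4000: continue
        x,y,w,h=cv2.boundingRect(k)
        if w>70 or h>70: continue
        P=ray(c,k[:,0],z)[:,:2]
        (a,b),wh,ang=cv2.minAreaRect((P*1000).astype(np.float32))
        out.append((x,y,round(a,1),round(b,1),np.round(wh,1).tolist(),round(ang,1)))
    return sorted(out,key=lambda t:-t[3])
E
python3 - <<'E'
from h import *
for n in("top","side"):
    c=dict(np.load(n+"0.npz"));print(n)
    for t in tins(c):
        print(t, 'depth centre z:')
        D=c["depth"][t[1]+14,t[0]+16]
        p=ray(c,[[t[0]+16,t[1]+14]],0.072)
        E_=c["extrinsics"]; dz=-(E_[2,:3]@p[0]+E_[2,3]); print(round(float(D),4),round(float(dz),4))
c=dict(np.load("top0.npz"))
print("tray corners",np.round(ray(c,[[275,231],[476,239],[476,315],[271,306]],0.014),3).tolist())
print("obelisk,san,pen,case",np.round(ray(c,[[224,273]],.08),3),np.round(ray(c,[[541,260]],.06),3),np.round(ray(c,[[267,185],[335,196]],.008),3),np.round(ray(c,[[397,205],[479,209]],.028),3))
E
```

```text
top
side
(293, 224, 577.2, 16.0, [64.6, 51.8], 78.0) depth centre z:
1.0124 1.0121
(306, 262, 585.7, -108.1, [61.2, 51.0], 89.5) depth centre z:
0.918 0.9199
(299, 309, 554.9, -229.9, [59.4, 50.9], 75.2) depth centre z:
0.8255 0.8273
tray corners [[0.653, 0.1, 0.014], [0.643, -0.296, 0.014], [0.494, -0.292, 0.014], [0.506, 0.104, 0.014]]
obelisk,san,pen,case [[0.562 0.187 0.08 ]] [[ 0.597 -0.405  0.06 ]] [[ 0.748  0.118  0.008]
 [ 0.727 -0.018  0.008]] [[ 0.706 -0.139  0.028]
 [ 0.701 -0.3    0.028]]
```

```bash
cat >> h.py <<'E'
def dtins(c,zlo=.066,zhi=.08,box=(.48,.67,-.32,.12)):
    D=c["depth"];v,u=np.mgrid[:480,:640];f=240/np.tan(np.radians(float(c["vfov"]))/2)
    X=np.stack([(u-c["cx"])/f*D,-(v-c["cy"])/f*D,-D],-1)
    E=c["extrinsics"];W=(X-E[:3,3])@E[:3,:3]
    m=((D>0)&(W[...,2]>zlo)&(W[...,2]<zhi)&(W[...,0]>box[0])&(W[...,0]<box[1])&(W[...,1]>box[2])&(W[...,1]<box[3])).astype(np.uint8)
    out=[]
    for k in cv2.findContours(m,cv2.RETR_EXTERNAL,cv2.CHAIN_APPROX_NONE)[0]:
        if cv2.contourArea(k)<200: continue
        q=np.zeros_like(m);cv2.drawContours(q,[k],-1,1,-1);q&=m
        P=ray(c,k[:,0],.072)[:,:2]
        (a,b),wh,ang=cv2.minAreaRect((P*1000).astype(np.float32))
        out.append((round(a,1),round(b,1),np.round(wh,1).tolist(),round(ang,1),round(float(np.median(W[q>0][:,2])),4)))
    return sorted(out,key=lambda t:-t[1])
E
python3 - <<'E'
from h import *
for n in("top","side"):
    for t in dtins(dict(np.load(n+"0.npz"))): print(n,t)
E
```

```text
top (579.0, 22.6, [51.2, 51.6], 76.7, 0.0717)
top (588.0, -101.5, [50.3, 52.1], 89.6, 0.0718)
top (557.1, -224.5, [52.6, 51.9], 75.5, 0.072)
side (577.3, 17.9, [60.3, 51.5], 76.6, 0.0718)
side (586.2, -106.2, [58.3, 51.9], 89.4, 0.0721)
side (554.8, -228.3, [57.3, 51.5], 75.6, 0.0722)
```

```bash
cat >> h.py <<'E'
def go(s,x,y,z,ya):
    """shift (cm, tool axes) and spin from state s to TCP x,y,z with closing line at world angle ya deg (mod 180)"""
    from scipy.spatial.transform import Rotation as Ro
    R=Ro.from_euler('xyz',s["orientation"],degrees=True).as_matrix()
    d=R.T@(np.array([x,y,z])-s["position"])*100
    a=np.degrees(np.arctan2(R[1,1],R[0,1]));t=(ya-a+90)%180-90
    print("shift",np.round(d,2),"spin",round(-np.radians(t),3),"q",np.round(s["q"],0),"t",s["time"],"F",np.round(s["wrist_force"],2),"pos",np.round(s["position"],4),"w",round(s["width"],4))
E
python3 -c "
from h import *;from station import *
go(state(),.579,.022,.17,76.7)"
```

```text
shift [-55.23  44.95   5.5 ] spin 0.577 q [-55.  22.   0.  -0. -68. -15.] t 0.1 F [-0.9  -0.12 -0.61] pos [ 0.2111 -0.5877  0.2242] w 0.0872
```

```bash
python3 -m crank '[[-2,1.6,0,0.05,8.7],[-5,4.1,0,0.12,8.7],[-8.5,6.9,0,0.18,8.7],[-12,9.8,0,0.25,8.7],[-15.5,12.6,0,0.32,8.7],[-19,15.5,0,0.38,8.7],[-22.5,18.3,0,0.44,8.7],[-26,21.2,0,0.5,8.7],[-29,23.6,0,0.55,8.7],[-31,25.2,0,0.577,8.7]]'; python3 -c "
from h import *;from station import *
go(state(),.579,.022,.17,76.7)"
```

```text
time: 1.1
position: [0.4185, -0.244, 0.225]
orientation: [180.0, -0.0, 166.7]
wrist_force: [-0.5, 0.5, 0.4]
width: 0.0873
grip_force: 0.0
shift [-9.51 29.58  5.5 ] spin 0.0 q [-11.   8. -19.  -0. -63. -92.] t 1.1 F [-0.49  0.47  0.38] pos [ 0.4185 -0.244   0.225 ] w 0.0873
```

```bash
python3 -m crank '[[-0.8,2.4,0.4,0,8.7],[-2,6,1.1,0,8.7],[-3.3,10.4,2,0,8.7],[-4.7,14.8,2.8,0,8.7],[-6.1,19,3.6,0,8.7],[-7.3,22.8,4.3,0,8.7],[-8.3,26,4.9,0,8.7],[-9.1,28.3,5.3,0,8.7],[-9.5,29.6,5.5,0,8.7],[-9.5,29.6,5.5,0,8.7]]'; python3 -c "
from h import *;from station import *
c=capture('side');cv2.imwrite('pics/side1.png',c['img'][:,:,::-1])
for n in ('side','top'):
  for t in dtins(c if n=='side' else capture(n)): print(n,t)
go(state(),.579,.022,.051,76.7)"
```

```text
time: 2.1
position: [0.5787, 0.0207, 0.1695]
orientation: [-180.0, -0.1, 166.8]
wrist_force: [-0.2, -0.2, -0.0]
width: 0.0868
grip_force: 0.0
side (577.2, 17.5, [61.2, 51.5], 76.6, 0.072)
side (586.1, -106.5, [59.1, 51.9], 89.5, 0.0721)
side (554.9, -227.9, [56.5, 51.5], 75.8, 0.0722)
top (588.2, -110.0, [35.3, 51.7], 87.2, 0.072)
top (557.1, -224.6, [52.7, 51.9], 76.0, 0.0719)
shift [-0.05  0.29 11.92] spin -0.001 q [  18.   20.  -11.   -0.  -59. -121.] t 2.2 F [-0.7  -0.28 -0.34] pos [0.5779 0.0193 0.1702] w 0.0871
```

View pics/side1.png

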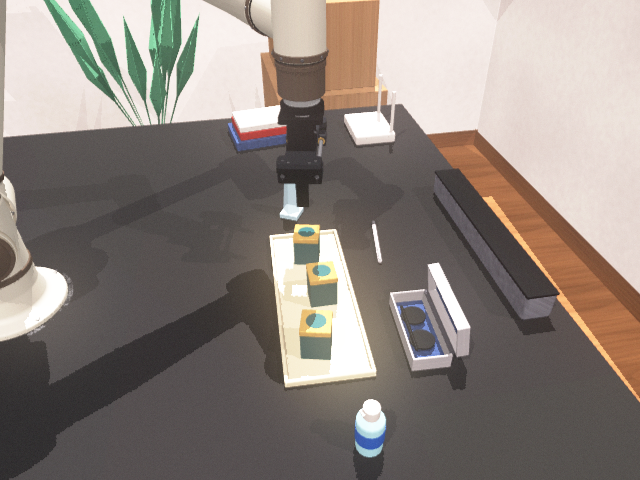

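The picture shows the gripper standing over tin 1, whose lid is at (307,232). The obelisk at (291,195) is well behind it. Next I descend and close.

```bash
python3 -m crank '[[0,0,0.8,0,8.7],[0,0.1,2.2,0,8.7],[0,0.1,3.8,0,8.7],[0,0.1,5.4,0,8.7],[0,0.1,7,0,8.7],[0,0.1,8.6,0,8.7],[0,0.1,10,0,8.7],[0,0.1,11.1,0,8.7],[0,0.1,11.7,0,8.7],[0,0.1,11.9,0,8.7]]'
python3 -m crank '[[0,0,0,0,8.0],[0,0,0,0,7.2],[0,0,0,0,6.4],[0,0,0,0,5.7],[0,0,0,0,5.2],[0,0,0,0,4.6],[0,0,0,0,4],[0,0,0,0,4],[0,0,0,0,4],[0,0,0,0,4]]'; python3 -c "
from h import *;from station import *
go(state(),.579,.022,.13,76.7)"
```

```text
time: 3.2
position: [0.5783, 0.0204, 0.0506]
orientation: [-180.0, -0.0, 166.7]
wrist_force: [0.6, 0.8, -0.6]
width: 0.0871
grip_force: 0.0
time: 4.2
position: [0.579, 0.0212, 0.0514]
orientation: [180.0, 0.0, 166.7]
wrist_force: [-0.3, 2.8, 1.5]
width: 0.05
grip_force: 30.0
shift [ 0.01  0.08 -7.86] spin 0.0 q [  18.   28.  -18.   -0.  -44. -121.] t 4.2 F [-0.32  2.83  1.45] pos [0.579  0.0212 0.0514] w 0.05
```

```bash
python3 -m crank '[[0,0,-0.3,0,4],[0,0,-1,0,4],[0,0,-2,0,4],[0,0,-3.1,0,4],[0,0,-4.3,0,4],[0,0,-5.5,0,4],[0,0,-6.5,0,4],[0,0,-7.3,0,4],[0,0,-7.8,0,4],[0,0,-8,0,4]]'
python3 -m crank '[[0,0,0,0,4],[0,0,0,0,4],[0,0,0,0,4],[0,0,0,0,4],[0,0,0,0,4],[0,0,0,0,4],[0,0,0,0,4],[0,0,0,0,4],[0,0,0,0,4],[0,0,0,0,4]]'; python3 -c "
from h import *;from station import *
F=[]
for i in range(6):
  c=capture('side');F.append(state()['wrist_force'])
print(np.round(F,2),np.mean(F,0)); print(dtins(c))
print([t for t in dtins(c,.12,.165)])
go(state(),.579,.022,.051,76.7)"
```

```text
time: 5.2
position: [0.5788, 0.021, 0.1318]
orientation: [180.0, 0.0, 166.7]
wrist_force: [-0.3, 0.0, -2.6]
width: 0.0499
grip_force: 30.0
time: 6.2
position: [0.5786, 0.0209, 0.1312]
orientation: [180.0, 0.0, 166.7]
wrist_force: [-0.0, -0.0, -2.6]
width: 0.0501
grip_force: 30.0
[[-0.63 -0.12 -1.43]
 [ 0.76 -0.12 -2.08]
 [ 1.14 -0.18 -1.64]
 [ 0.3  -0.4  -1.78]
 [ 0.31 -1.   -2.33]
 [-0.55  0.31 -2.16]] [ 0.22046774 -0.24993062 -1.90457742]
[(586.0, -106.0, [58.0, 52.4], 89.4, 0.072), (554.7, -228.5, [57.6, 51.4], 75.6, 0.0722)]
[(585.4, 97.2, [61.6, 59.7], 78.7, 0.1421)]
shift [-0.01  0.11  8.02] spin -0.0 q [  18.   22.  -14.    0.  -54. -121.] t 6.5 F [-0.55  0.31 -2.16] pos [0.5787 0.0209 0.1312] w 0.0497
```

Tin 1 weighs about 0.2 kg. I'll set it back and go to tin 2.

```bash
python3 -m crank '[[0,0,0.7,0,4],[0,0,2,0,4],[0,0,3.4,0,4],[0,0,4.8,0,4],[0,0,6,0,4],[0,0,6.9,0,4],[0,0,7.5,0,4],[0,0,7.8,0,4],[0,0,7.95,0,4],[0,0,8,0,4]]'
python3 -m crank '[[0,0,0,0,4],[0,0,0,0,5.2],[0,0,0,0,6],[0,0,0,0,7],[0,0,0,0,8],[0,0,0,0,8.7],[0,0,-0.2,0,8.7],[0,0,-1,0,8.7],[0,0,-2.5,0,8.7],[0,0,-4.5,0,8.7]]';
python3 -m crank '[[0,0,-2.5,0,8.7],[0,0,-4.5,0,8.7],[0,0,-6,0,8.7],[0,0,-7,0,8.7],[0,0,-7.5,0,8.7],[0,0,-7.5,0,8.7],[0,0,-7.5,0,8.7],[0,0,-7.5,0,8.7],[0,0,-7.5,0,8.7],[0,0,-7.5,0,8.7]]'; python3 -c "
from h import *;from station import *
print(dtins(capture('side')))
go(state(),.588,-.102,.17,89.6)"
```

```text
time: 7.5
position: [0.5789, 0.021, 0.0514]
orientation: [180.0, 0.0, 166.7]
wrist_force: [1.0, -0.3, -1.9]
width: 0.0494
grip_force: 30.0
time: 8.5
position: [0.5781, 0.0208, 0.0964]
orientation: [-179.9, -0.1, 166.7]
wrist_force: [0.7, 0.1, -0.3]
width: 0.0868
grip_force: 0.0
time: 9.5
position: [0.5785, 0.0209, 0.1706]
orientation: [-180.0, -0.1, 166.7]
wrist_force: [-0.5, 0.0, -0.3]
width: 0.0868
grip_force: 0.0
[(577.0, 15.9, [57.8, 52.1], 78.7, 0.0719), (586.2, -106.0, [58.0, 51.6], 89.0, 0.0721), (554.6, -228.9, [58.4, 51.4], 75.6, 0.0722)]
shift [ -3.75 -11.74   0.08] spin -0.225 q [  18.   20.  -11.   -0.  -59. -121.] t 9.55 F [-0.07  0.62 -0.03] pos [0.5785 0.0209 0.1708] w 0.087
```

```bash
python3 -m crank '[[-0.3,-0.8,0,-0.02,8.7],[-0.8,-2.4,0,-0.05,8.7],[-1.4,-4.4,0,-0.09,8.7],[-2.1,-6.4,0,-0.13,8.7],[-2.7,-8.4,0,-0.16,8.7],[-3.2,-10,0,-0.19,8.7],[-3.6,-11.1,0,-0.21,8.7],[-3.75,-11.7,0,-0.225,8.7],[-3.75,-11.7,0,-0.225,8.7],[-3.75,-11.7,0,-0.225,8.7]]'
python3 -c "
from h import *;from station import *
go(state(),.588,-.102,.051,89.6)"
```

```text
time: 10.55
position: [0.5881, -0.1013, 0.1711]
orientation: [180.0, -0.0, 179.6]
wrist_force: [-0.5, -0.9, 0.4]
width: 0.0871
grip_force: 0.0
shift [ 1.000e-02 -7.000e-02  1.201e+01] spin -0.0 q [  6.  22.  -8.  -0. -60. -96.] t 10.55 F [-0.55 -0.89  0.42] pos [ 0.5881 -0.1013  0.1711] w 0.0871
```

```bash
python3 -m crank '[[0,0,0.8,0,8.7],[0,0,2.2,0,8.7],[0,0,3.8,0,8.7],[0,0,5.4,0,8.7],[0,0,7,0,8.7],[0,0,8.6,0,8.7],[0,0,10,0,8.7],[0,0,11.1,0,8.7],[0,0,11.8,0,8.7],[0,0,12,0,8.7]]'
python3 -m crank '[[0,0,0,0,8.0],[0,0,0,0,7.2],[0,0,0,0,6.4],[0,0,0,0,5.7],[0,0,0,0,5.2],[0,0,0,0,4.6],[0,0,0,0,4],[0,0,0,0,4],[0,0,0,0,4],[0,0,0,0,4]]'
python3 -m crank '[[0,0,-0.3,0,4],[0,0,-1,0,4],[0,0,-2,0,4],[0,0,-3.1,0,4],[0,0,-4.3,0,4],[0,0,-5.5,0,4],[0,0,-6.5,0,4],[0,0,-7.3,0,4],[0,0,-7.8,0,4],[0,0,-8,0,4]]'
python3 -m crank '[[0,0,0,0,4],[0,0,0,0,4],[0,0,0,0,4],[0,0,0,0,4],[0,0,0,0,4],[0,0,0,0,4],[0,0,0,0,4],[0,0,0,0,4],[0,0,0,0,4],[0,0,0,0,4]]'; python3 -c "
from h import *;from station import *
F=[]
for i in range(6):
  c=capture('side');F.append(state()['wrist_force'])
print(np.mean(F,0)); print(dtins(c))
print([t for t in dtins(c,.12,.165)])
go(state(),.588,-.102,.051,89.6)"
```

```text
time: 11.55
position: [0.5878, -0.1013, 0.0502]
orientation: [-180.0, -0.1, 179.6]
wrist_force: [0.1, 0.1, -0.1]
width: 0.0869
grip_force: 0.0
time: 12.55
position: [0.5883, -0.1019, 0.0515]
orientation: [-180.0, 0.0, 179.6]
wrist_force: [-0.9, -2.7, 3.6]
width: 0.0495
grip_force: 30.0
time: 13.55
position: [0.5884, -0.1015, 0.1318]
orientation: [180.0, 0.0, 179.6]
wrist_force: [0.0, 0.2, -5.1]
width: 0.0497
grip_force: 30.0
time: 14.55
position: [0.5882, -0.1016, 0.1312]
orientation: [180.0, 0.0, 179.6]
wrist_force: [0.8, 0.8, -6.6]
width: 0.0496
grip_force: 30.0
[ 0.26954286  0.14589919 -5.32662564]
[(554.7, -228.8, [58.4, 51.5], 75.8, 0.0721)]
[(598.6, -46.7, [47.7, 61.1], 82.6, 0.1378)]
shift [ 0.02 -0.04  8.02] spin -0.0 q [  6.  24. -11.  -0. -55. -96.] t 14.85 F [-0.51  0.01 -5.41] pos [ 0.5882 -0.1016  0.1312] w 0.0494
```

Tin 2 weighs about 0.54 kg, so it is clearly the heaviest unless tin 3 is heavier still. I'll set it back and lift tin 3.

```bash
python3 -m crank '[[0,0,0.7,0,4],[0,0,2,0,4],[0,0,3.4,0,4],[0,0,4.8,0,4],[0,0,6,0,4],[0,0,6.9,0,4],[0,0,7.5,0,4],[0,0,7.8,0,4],[0,0,7.95,0,4],[0,0,8,0,4]]'
python3 -m crank '[[0,0,0,0,4],[0,0,0,0,5.2],[0,0,0,0,6],[0,0,0,0,7],[0,0,0,0,8],[0,0,0,0,8.7],[0,0,-0.2,0,8.7],[0,0,-1,0,8.7],[0,0,-2.5,0,8.7],[0,0,-4.5,0,8.7]]';
python3 -m crank '[[0,0,-2.5,0,8.7],[0,0,-4.5,0,8.7],[0,0,-6,0,8.7],[0,0,-7,0,8.7],[0,0,-7.5,0,8.7],[0,0,-7.5,0,8.7],[0,0,-7.5,0,8.7],[0,0,-7.5,0,8.7],[0,0,-7.5,0,8.7],[0,0,-7.5,0,8.7]]'; python3 -c "
from h import *;from station import *
print(dtins(capture('side')))
go(state(),.5565,-.2245,.17,75.6)"
```

```text
time: 15.85
position: [0.5886, -0.1016, 0.0516]
orientation: [-180.0, 0.1, 179.6]
wrist_force: [1.4, -0.2, -4.4]
width: 0.0499
grip_force: 30.0
time: 16.85
position: [0.5877, -0.1016, 0.0964]
orientation: [-180.0, -0.1, 179.6]
wrist_force: [0.8, 0.0, 0.3]
width: 0.087
grip_force: 0.0
time: 17.85
position: [0.588, -0.1016, 0.1706]
orientation: [-180.0, -0.1, 179.6]
wrist_force: [-0.6, 1.0, -0.4]
width: 0.0867
grip_force: 0.0
[(576.4, 16.0, [57.8, 50.8], 78.7, 0.0721), (586.5, -105.7, [58.7, 51.6], 89.5, 0.072), (554.9, -228.3, [57.2, 51.5], 75.4, 0.0723)]
shift [  3.07 -12.32   0.08] spin 0.244 q [  6.  22.  -8.  -0. -60. -96.] t 17.9 F [-0.2  -0.34 -0.09] pos [ 0.5881 -0.1016  0.1708] w 0.0866
```

```bash
python3 -m crank '[[0.2,-0.8,0,0.02,8.7],[0.6,-2.5,0,0.05,8.7],[1.1,-4.5,0,0.09,8.7],[1.6,-6.6,0,0.13,8.7],[2.2,-8.7,0,0.17,8.7],[2.6,-10.4,0,0.2,8.7],[2.9,-11.6,0,0.23,8.7],[3.05,-12.3,0,0.244,8.7],[3.05,-12.3,0,0.244,8.7],[3.05,-12.3,0,0.244,8.7]]'
python3 -c "
from h import *;from station import *
go(state(),.5565,-.2245,.051,75.6)"
```

```text
time: 18.9
position: [0.5569, -0.2241, 0.1711]
orientation: [180.0, -0.0, 165.6]
wrist_force: [0.6, 0.0, 0.4]
width: 0.0873
grip_force: 0.0
shift [ 0.03 -0.05 12.01] spin 0.0 q [ -6.  22.  -8.  -0. -60. -98.] t 18.9 F [0.63 0.03 0.43] pos [ 0.5569 -0.2241  0.1711] w 0.0873
```

```bash
python3 -m crank '[[0,0,0.8,0,8.7],[0,0,2.2,0,8.7],[0,0,3.8,0,8.7],[0,0,5.4,0,8.7],[0,0,7,0,8.7],[0,0,8.6,0,8.7],[0,0,10,0,8.7],[0,0,11.1,0,8.7],[0,0,11.8,0,8.7],[0,0,12,0,8.7]]'
python3 -m crank '[[0,0,0,0,8.0],[0,0,0,0,7.2],[0,0,0,0,6.4],[0,0,0,0,5.7],[0,0,0,0,5.2],[0,0,0,0,4.6],[0,0,0,0,4],[0,0,0,0,4],[0,0,0,0,4],[0,0,0,0,4]]'
python3 -m crank '[[0,0,-0.3,0,4],[0,0,-1,0,4],[0,0,-2,0,4],[0,0,-3.1,0,4],[0,0,-4.3,0,4],[0,0,-5.5,0,4],[0,0,-6.5,0,4],[0,0,-7.3,0,4],[0,0,-7.8,0,4],[0,0,-8,0,4]]'
python3 -m crank '[[0,0,0,0,4],[0,0,0,0,4],[0,0,0,0,4],[0,0,0,0,4],[0,0,0,0,4],[0,0,0,0,4],[0,0,0,0,4],[0,0,0,0,4],[0,0,0,0,4],[0,0,0,0,4]]'; python3 -c "
from h import *;from station import *
F=[]
for i in range(6):
  c=capture('side');F.append(state()['wrist_force'])
print(np.mean(F,0)); print(dtins(c))
cv2.imwrite('pics/side2.png',c['img'][:,:,::-1])
go(state(),.5565,-.2245,.051,75.6)"
```

```text
time: 19.9
position: [0.5565, -0.224, 0.0502]
orientation: [-180.0, -0.1, 165.6]
wrist_force: [0.2, -0.3, 0.1]
width: 0.0869
grip_force: 0.0
time: 20.9
position: [0.5569, -0.2245, 0.0514]
orientation: [-180.0, 0.0, 165.6]
wrist_force: [-0.8, -0.0, 2.5]
width: 0.0499
grip_force: 30.0
time: 21.9
position: [0.557, -0.2243, 0.1317]
orientation: [180.0, 0.0, 165.6]
wrist_force: [0.3, -0.8, -1.3]
width: 0.0495
grip_force: 30.0
time: 22.9
position: [0.5568, -0.2244, 0.1312]
orientation: [180.0, 0.0, 165.6]
wrist_force: [-0.2, -0.9, -1.9]
width: 0.0496
grip_force: 30.0
[-0.06971992 -0.10281813 -1.30120619]
[]
shift [ 0.03 -0.02  8.02] spin 0.0 q [ -7.  24. -11.   0. -55. -98.] t 23.2 F [ 0.22 -0.06 -1.29] pos [ 0.5568 -0.2244  0.1312] w 0.0498
```

View pics/side2.png

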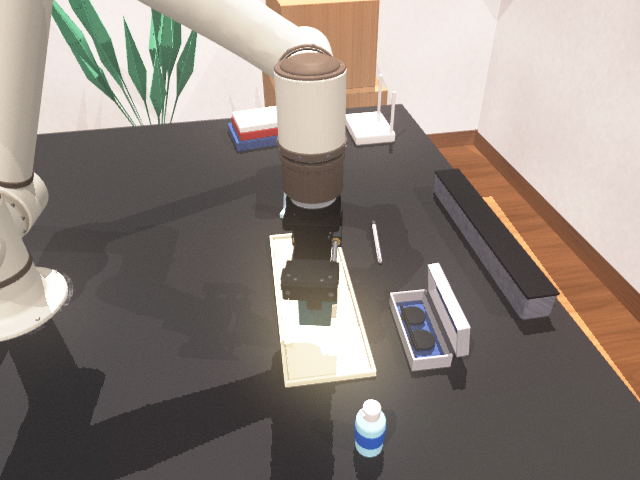

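Tin 3 is held upright and clear of the tray at about (317,310). It weighs about 0.15 kg, so tin 2 is the heaviest. I'll set tin 3 back and return to tin 2.

```bash
python3 -m crank '[[0,0,0.7,0,4],[0,0,2,0,4],[0,0,3.4,0,4],[0,0,4.8,0,4],[0,0,6,0,4],[0,0,6.9,0,4],[0,0,7.5,0,4],[0,0,7.8,0,4],[0,0,7.95,0,4],[0,0,8,0,4]]'
python3 -m crank '[[0,0,0,0,4],[0,0,0,0,5.2],[0,0,0,0,6],[0,0,0,0,7],[0,0,0,0,8],[0,0,0,0,8.7],[0,0,-0.2,0,8.7],[0,0,-1,0,8.7],[0,0,-2.5,0,8.7],[0,0,-4.5,0,8.7]]';
python3 -m crank '[[0,0,-2.5,0,8.7],[0,0,-4.5,0,8.7],[0,0,-6,0,8.7],[0,0,-7,0,8.7],[0,0,-7.5,0,8.7],[0,0,-7.5,0,8.7],[0,0,-7.5,0,8.7],[0,0,-7.5,0,8.7],[0,0,-7.5,0,8.7],[0,0,-7.5,0,8.7]]'; python3 -c "
from h import *;from station import *
print(dtins(capture('side')))
go(state(),.588,-.102,.17,89.6)"
```

```text
time: 24.2
position: [0.5571, -0.2244, 0.0514]
orientation: [-180.0, 0.0, 165.6]
wrist_force: [0.3, 0.5, -2.0]
width: 0.0496
grip_force: 30.0
time: 25.2
position: [0.5563, -0.2243, 0.0964]
orientation: [-180.0, -0.1, 165.6]
wrist_force: [-0.6, 0.2, 0.7]
width: 0.0867
grip_force: 0.0
time: 26.2
position: [0.5567, -0.2243, 0.1706]
orientation: [-180.0, -0.1, 165.6]
wrist_force: [0.2, -0.4, -0.2]
width: 0.0866
grip_force: 0.0
[(555.3, -227.1, [56.7, 51.5], 75.8, 0.0722)]
shift [1.000e-02 1.263e+01 7.000e-02] spin -0.244 q [ -7.  22.  -8.  -0. -60. -98.] t 26.25 F [ 0.71 -0.16 -0.07] pos [ 0.5567 -0.2243  0.1707] w 0.0868
```

```bash
python3 -m crank '[[0,0.8,0,-0.02,8.7],[0,2.5,0,-0.05,8.7],[0,4.5,0,-0.09,8.7],[0,6.6,0,-0.13,8.7],[0,8.7,0,-0.17,8.7],[0,10.4,0,-0.2,8.7],[0,11.8,0,-0.23,8.7],[0,12.6,0,-0.244,8.7],[0,12.6,0,-0.244,8.7],[0,12.6,0,-0.244,8.7]]'
python3 -c "
from h import *;from station import *
print(dtins(capture('side')))
go(state(),.588,-.102,.051,89.6)"
```

```text
time: 27.25
position: [0.588, -0.1024, 0.1711]
orientation: [-180.0, -0.0, 179.6]
wrist_force: [-0.5, 0.6, 0.3]
width: 0.0873
grip_force: 0.0
[(576.4, 16.0, [57.9, 50.8], 78.8, 0.072), (586.4, -105.0, [51.8, 57.2], 0.0, 0.0721), (555.4, -227.1, [56.7, 51.5], 75.7, 0.0722)]
shift [-0.    0.08 12.01] spin -0.001 q [  6.  22.  -8.   0. -60. -96.] t 27.3 F [-0.64 -0.41  0.42] pos [ 0.588  -0.1027  0.1711] w 0.0868
```

```bash
python3 -m crank '[[0,0,0.8,0,8.7],[0,0,2.2,0,8.7],[0,0,3.8,0,8.7],[0,0,5.4,0,8.7],[0,0,7,0,8.7],[0,0,8.6,0,8.7],[0,0,10,0,8.7],[0,0,11.1,0,8.7],[0,0,11.8,0,8.7],[0,0,12,0,8.7]]'
python3 -m crank '[[0,0,0,0,8.0],[0,0,0,0,7.2],[0,0,0,0,6.4],[0,0,0,0,5.7],[0,0,0,0,5.2],[0,0,0,0,4.6],[0,0,0,0,4],[0,0,0,0,4],[0,0,0,0,4],[0,0,0,0,4]]'
python3 -m crank '[[0,0,-0.3,0,4],[0,0,-1,0,4],[0,0,-2,0,4],[0,0,-3.1,0,4],[0,0,-4.3,0,4],[0,0,-5.5,0,4],[0,0,-6.7,0,4],[0,0,-7.8,0,4],[0,0,-8.9,0,4],[0,0,-10,0,4]]'
python3 -m crank '[[0,0,-1.2,0,4],[0,0,-2.5,0,4],[0,0,-3.8,0,4],[0,0,-5.1,0,4],[0,0,-6.4,0,4],[0,0,-7.5,0,4],[0,0,-8.4,0,4],[0,0,-9.1,0,4],[0,0,-9.5,0,4],[0,0,-9.5,0,4]]'
python3 -m crank '[[0,0,0,0,4],[0,0,0,0,4],[0,0,0,0,4],[0,0,0,0,4],[0,0,0,0,4],[0,0,0,0,4],[0,0,0,0,4],[0,0,0,0,4],[0,0,0,0,4],[0,0,0,0,4]]'; python3 -c "
from h import *;from station import *
c=capture('side');cv2.imwrite('pics/side3.png',c['img'][:,:,::-1]);print(dtins(c))"
```

```text
time: 28.3
position: [0.5876, -0.1026, 0.0502]
orientation: [-180.0, -0.1, 179.6]
wrist_force: [-0.1, -0.4, 0.4]
width: 0.0871
grip_force: 0.0
time: 29.3
position: [0.5883, -0.102, 0.0514]
orientation: [180.0, 0.0, 179.6]
wrist_force: [-0.2, 3.2, 2.4]
width: 0.0498
grip_force: 30.0
time: 30.3
position: [0.588, -0.1023, 0.152]
orientation: [180.0, -0.0, 179.6]
wrist_force: [-0.6, 0.3, -5.7]
width: 0.0499
grip_force: 30.0
time: 31.3
position: [0.5884, -0.1023, 0.2466]
orientation: [180.0, 0.0, 179.6]
wrist_force: [-0.6, 0.3, -6.0]
width: 0.0499
grip_force: 30.0
time: 32.3
position: [0.5881, -0.1023, 0.2462]
orientation: [180.0, 0.0, 179.6]
wrist_force: [-0.3, -0.2, -4.7]
width: 0.0498
grip_force: 30.0
[(577.0, 15.9, [57.8, 52.1], 78.7, 0.0721), (555.3, -227.4, [57.4, 51.5], 75.8, 0.0722)]
```

View pics/side3.png

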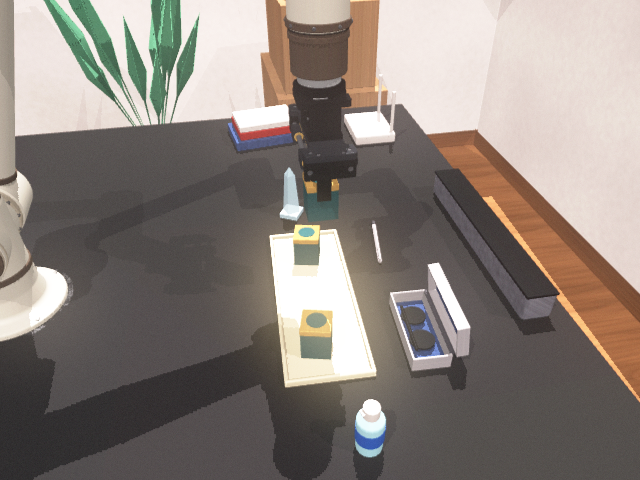

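Tin 2 is held high and upright at (321,198). Tins 1 and 3 stand on the tray at (307,245) and (316,335), and the obelisk, sanitizer, pen and case look undisturbed.

```bash
python3 -c "
from station import *
print(job_done())"
```

```text
the job is handed in; nothing more can be done
None
```

The middle tin (tin_2) is the heaviest at about 0.54 kg, against about 0.2 kg for tin_1 and 0.15 kg for tin_3; I handed the job in with tin_2 held still and upright, its underside about 20 cm above the console, and the other two standing on the tray, but the hand-in returned no verdict.

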